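Bring the lotion round over its dish

TASK

Push the rim of the oak turntable round with a fingertip, going gently, until the black spout of the cream lotion dispenser hangs over the middle of the white dish, and let the turntable come to rest there. Then press the dispenser's pump right down from above, let it spring back up and leave it. Do not turn it by what stands on it: leave the amber bottle and the jar untouched, touch the dispenser only once its spout is over the dish, and leave everything upright, unlifted and in its place on the cork or the shelf.

Things in the scene. Friction and masses are not known exactly. Their poses are not given: they have to be found in the camera images.
- carousel: Turning oak deck, 270 mm across, 22 mm thick, from 45 to 67 mm above the shelf, with a flush cork inlay 214 mm across. Origin: on the turning axis at the top; z up, axes turn with the deck. Turns either way without stops on a lightly braked bearing: about 1 N at the rim moves it, it stops within a few degrees when the push ends.
- scoop0 (a point): One of six finger scoops cut through the deck's rim, 60 degrees apart, each 50 mm wide between rounded flanks and cut in from 135 to 113 mm from the axis; a flank pushed sideways turns the deck. The point is mid-scoop, 124 mm from the axis, half-way up the oak, at 0 degrees from the deck's x axis. No vessel stands near this one.
- scoop1 (a point): Another such scoop, at 120 degrees from the deck's x axis; no vessel near it. The scoops at 60, 180 and 300 degrees have a vessel standing right behind them.
- scoop2 (a point): Another such scoop, at 240 degrees from the deck's x axis; no vessel near it.
- stand: Fixed foot of the turntable, a dark wood disc 160 mm across and 10 mm high with a steel bearing on it, hidden under the deck. Origin: on the turning axis, on the shelf. Its -x axis points roughly towards the dish.
- dish: White melamine soap-style dish, 120 x 85 mm outside and 22 mm high, 4 mm walls, loose on the shelf in front of the turntable, its inner end under the deck's edge. Origin: centre of its underside; x along its 120 mm length (roughly towards the turning axis), y along its 85 mm width. The middle of the dish, about 150 mm from the turning axis, is where the spout must hang.
- lotion: Cream lotion dispenser, loose on the cork: round bottle 62 mm across and 128 mm high with a brass collar up to 144 mm and a black pump head on top, 172 mm in all, about 0.4 kg. Origin: centre of its underside; z up, -x towards its spout. It stands about 82 mm from the turning axis at 180 degrees from the deck's x axis, its spout pointing outwards.
- pump_top (a point): Centre of the flat top of the black pump head (32 mm across), about 239 mm above the shelf when up; straight above the bottle's centre.
- spout_tip (a point): Mouth of the black spout, 62 mm out from the pump's axis and 22 mm below its top, so about 144 mm from the turning axis, 9 mm outside the rim. It goes down with the pump.
- pump (a joint): Travel of the pump head in m: 0 up, 0.014 fully down. It is sprung: starts to move at about 3 N, fully down at about 8 N, and comes back by itself.
- oil: Amber bottle with a black cap, 52 mm across, 115 mm high, loose on the cork. Origin: centre of its underside. It stands 82 mm from the turning axis, at 60 or 300 degrees from the deck's x axis; the jar stands at the other of these places.
- jar: Sage green jar with a dark wooden lid and knob, 70 mm across, 76 mm high, loose on the cork. Origin: centre of its underside.
- seat_lotion (a point): Point on the cork where the dispenser stands (82 mm from the axis, at 180 degrees from the deck's x axis); turns with the deck.
- seat_oil (a point): Point on the cork at 60 degrees where the amber bottle or the jar stands; turns with the deck.
- seat_jar (a point): Point on the cork at 300 degrees where the amber bottle or the jar stands; turns with the deck.
- vase: Cream ceramic vase, 120 mm across, 218 mm high, loose, to one side of the turntable. Origin: centre of its underside.
- bean_pot: Dark micaceous clay bean pot, 180 mm across (204 mm over its lugs), 125 mm high to the rim, loose, on the other side. Origin: centre of its underside.
- pot_lid: Clay lid lying loose on the bean pot, 136 mm across, knob 44 mm high. Origin: centre of its underside.
- coaster: Slate coaster, 105 x 105 x 8 mm, loose, on the right near the robot. Origin: centre of its underside.
- tumbler: Blue ceramic tumbler, 72 mm across, 95 mm high, standing on the coaster. Origin: centre of its underside.
- nailbrush: Wooden nail brush, 95 x 40 x 34 mm, loose, on the left near the robot. Origin: centre of its underside.
Not all that is in view belongs to the job. There is more than one size of the oil; the one meant has the size given above.

How it is judged:
On the way, in this order (a step that is already met when the one before it is completed fails the run):
1. the spout hangs over the middle of the dish, the turntable at rest (y of spout_tip in the frame of dish between -0.02 and 0.02 m and x of spout_tip in the frame of dish between -0.04 and 0.04 m and angular speed of carousel below 0.05 rad/s), for 0.3 s.
2. the pump is pressed right down, the spout still over the dish (y of spout_tip in the frame of dish between -0.025 and 0.025 m and x of spout_tip in the frame of dish between -0.04 and 0.04 m and value of joint pump above 0.011 m), for 0.05 s.
At the end, for the whole second after the job is handed in: Spout within 25 mm of the dish's middle across its width (20 mm when first brought there) and 40 mm along it, turntable at rest, pump up within 2 mm; dispenser, amber bottle and jar upright within 20 mm of their places on the cork; all else within 15 mm of where it was (y of spout_tip in the frame of dish between -0.025 and 0.025 m and x of spout_tip in the frame of dish between -0.04 and 0.04 m and angular speed of carousel below 0.05 rad/s and value of joint pump below 0.002 m and angle between each of lotion, oil, jar's own z axis and vertical below 0.15 rad and height (world z) of each of lotion, oil, jar below 0.073 m and horizontal distance between lotion and seat_lotion below 0.02 m and (horizontal distance between oil and seat_oil below 0.02 m or horizontal distance between oil and seat_jar below 0.02 m) and (horizontal distance between jar and seat_oil below 0.02 m or horizontal distance between jar and seat_jar below 0.02 m) and distance of each of dish, vase, bean_pot, pot_lid, coaster, tumbler, nailbrush from where it was at the start of the episode below 0.015 m); the robot touches nothing.
It fails at once if the dispenser is touched before its spout is over the dish (not (y of spout_tip in the frame of dish between -0.03 and 0.03 m and x of spout_tip in the frame of dish between -0.045 and 0.045 m) and contact force between any of the fingers, the arm and lotion above 1.5 N).
It fails at once if the amber bottle or the jar is touched (contact force between any of the fingers, the arm and oil above 1.5 N or contact force between any of the fingers, the arm and jar above 1.5 N).
It fails at once if a thing on the turntable is tipped or lifted (angle between any of lotion, oil, jar's own z axis and vertical above 0.2 rad or height (world z) of any of lotion, oil, jar above 0.079 m).
It fails at once if a thing slides about on the cork (horizontal distance between lotion and seat_lotion above 0.025 m or (horizontal distance between oil and seat_oil above 0.025 m and horizontal distance between oil and seat_jar above 0.025 m) or (horizontal distance between jar and seat_oil above 0.025 m and horizontal distance between jar and seat_jar above 0.025 m)).
It fails at once if the dish or another thing on the shelf is moved or lifted (distance of any of dish, vase, bean_pot, pot_lid, coaster, tumbler, nailbrush from where it was at the start of the episode above 0.015 m).
It also fails if it takes over 67 s, if anything falls off the work surface, if the arm or the gripper's body presses on something with over 40 N, if the wrist force passes 120 N, or if a joint passes its speed limit or range.

ROBOT

A 6-joint arm with a two-finger parallel gripper is mounted at the origin on the work surface. World frame = base frame: x ahead of the robot, y to its left, z up, the work surface at z = 0. Lengths are in m, angles in rad, forces in N, time in s.
With the tool pointing down it reaches from about 0.375 to 0.9 m from the base axis. Payload 3.1 kg.
Tool frame: the origin (TCP) lies on the centre line of the jaws, within the pads' length; the fingertips stand 11 mm ahead of it and the grasp point (between the pads) lies 8 mm behind it; x points along the fingers, y is the direction in which the jaws open and shut, and the axes are right-handed (so a half turn about x gives the same grasp; the last joint's range is limited). The gripper opens to 87 mm and grips with 3 to 60 N. Pads are 19 mm wide; open, the fingers measure 117 mm over their backs; the gripper's body (75 mm by 190 mm) begins 51 mm behind the grasp point.
Start: joints at [1.167, 0.527, 1.433, -0, 1.181, -0.178], TCP at [0.14, 0.609, 0.234] pointing down, gripper open.
Joint ranges: [-3.08, 3.08], [-0.75, 2.2], [0.22, 2.44], [-1.43, 4.57], [0, 2.65], [-2.85, 2.85]. Speed limits (rad/s): [2.79, 2.79, 3.14, 3.14, 3.14, 3.14].

INTERFACE

Orientations are given as a unit quaternion [x, y, z, w].
In Python, from rig import robot, camera, camera_info gives the robot as it stands.
- The arm moves only by the shell command python3 -m inch 'ROWS' [FORCE]. ROWS is JSON, a list that holds one entry, the list of rows, each a list of 5 numbers: the shift along the tool's x, y, z in cm, then the turn about the tool's x in rad, then the opening, from 0 (shut) to 1 (fully open). A call has 1 to 8 rows; each row shifts and turns the pose as measured when the row begins, along the tool's axes as they then stand; what a row does not reach is not made up. A row lasts 1/12 s, in which the tool goes at most 41.7 mm and 7.16 degrees, less where a joint would pass 70% of its speed; a pose out of reach is approached as far as the arm can. A call with a gripper value outside its range is refused whole. The fingers move at their own pace and stop on an object; FORCE is the grip in N (left out, the last holds). Time passes only in rows, so rows that do not move let the fingers close. It gives the time, the measured TCP pose, the force and the opening at its end, in the units of the state.
- robot.get_obs(): the state, without advancing time (a new reading comes with each control period).
- camera(name): name is "side" or "top"; returns the picture (400x640x3 uint8, red, green, blue); there is no depth.
- camera_info(name): a dict with "camera_matrix" (3x3 intrinsics, pixels), "rvec" (rotation vector, rad) and "tvec" (3), from world to camera coordinates, as OpenCV has them. Camera axes: x right, y down, z forward; pixel columns grow to the right and rows downward; lengths in m; the calibration is good to about 2 mm. A picture is of the moment at which its call begins. camera_info takes no time and is no camera call.
- robot.hand_in(): hands the job in, once; it reports no verdict.
The state is a dict: "time": time; "q": joint angles; "joint_velocities": joint speeds; "joint_torque": joint torques, N m; "position": TCP position; "tool_rot": TCP orientation; "ft_force": force on the tool from outside, world axes, zero at the start; "moment": the same for the moment, N m; "grip_width": finger opening in m.
Only numpy, scipy, OpenCV 4.12 (cv2) and the standard library are available. Lean on these libraries where they do the work, as an engineer would, in place of code of your own. Each camera call takes 0.05 s, during which the arm holds its last target. There are 200 camera calls.

## Working session

There is one attempt and no reset: what is moved stays moved. The work goes in short steps, Python scripts to look and compute and a shell command to move; the robot and the scene stay as the last step left them, time stands still between calls to the robot, and variables do not carry over. Pictures are saved under pics/ and viewed, about 8 in all and at most 12, crops included, and the job is handed in when it is done.

```bash
ls; mkdir -p pics; cat > h.py <<'E'
import numpy as np, cv2
from rig import robot, camera, camera_info
def cam(n):
    i=camera_info(n); return np.array(i["camera_matrix"],float),np.array(i["rvec"],float),np.array(i["tvec"],float).ravel()
def ray(n,u,v,z):
    K,r,t=cam(n); R=cv2.Rodrigues(r)[0]; c=-R.T@t; d=R.T@np.linalg.inv(K)@[u,v,1]
    return c+d*(z-c[2])/d[2]
def proj(n,p):
    K,r,t=cam(n); return cv2.projectPoints(np.array(p,float).reshape(-1,3),r,t,K,None)[0].reshape(-1,2)
def snap(n,f):
    im=camera(n)[:,:,::-1].copy(); cv2.imwrite('pics/'+f,im); return im
E
python3 - <<'E'
from h import *
snap('top','t0.png'); snap('side','s0.png')
o=robot.get_obs(); print({k:np.round(v,3) for k,v in o.items()})
for n in('top','side'):
    K,r,t=cam(n); print(n,K.round(0).tolist(),-cv2.Rodrigues(r)[0].T@t)
E
```

```text
pics
{'time': np.float64(0.1), 'q': array([ 1.166,  0.528,  1.434, -0.   ,  1.181, -0.179]), 'joint_velocities': array([-0.001, -0.002, -0.002,  0.   , -0.   ,  0.002]), 'joint_torque': array([ -0.   , -44.099, -17.715,   0.063,   0.053,  -0.   ]), 'position': array([0.14 , 0.609, 0.233]), 'tool_rot': array([ 0.079,  0.703, -0.08 ,  0.702]), 'ft_force': array([-0.708,  0.588,  0.114]), 'moment': array([-0.042, -0.019, -0.032]), 'grip_width': np.float64(0.087)}
top [[364.0, 0.0, 322.0], [0.0, 364.0, 199.0], [0.0, 0.0, 1.0]] [0.39100184 0.00934179 1.37657857]
side [[465.0, 0.0, 322.0], [0.0, 465.0, 205.0], [0.0, 0.0, 1.0]] [0.24576139 1.11880523 0.98458459]
```

View pics/t0.png

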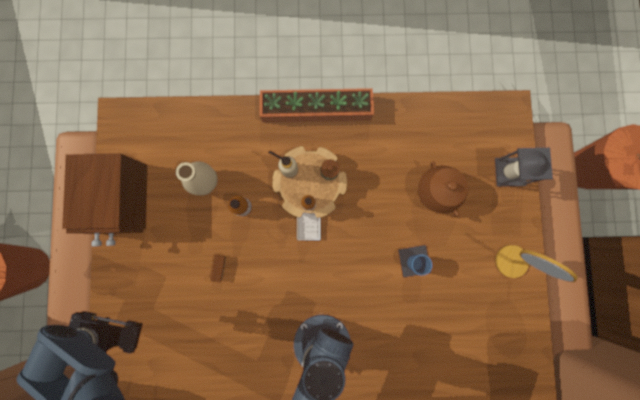

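View pics/s0.png

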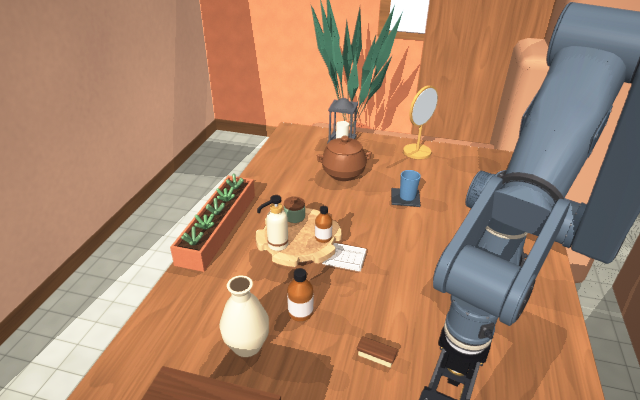

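The overview shows the turntable near (310,183) in the top view, the dispenser at its upper left with the spout out to (272,153), and the dish below at (309,227). Next I measure on an enlarged crop.

```bash
python3 - <<'E'
from h import *
im=cv2.imread('pics/t0.png'); c=im[135:250,225:360]
cv2.imwrite('pics/t0c.png',cv2.resize(c,None,fx=5,fy=5,interpolation=cv2.INTER_CUBIC))
hsv=cv2.cvtColor(im,cv2.COLOR_BGR2HSV)
for p in [(280,185),(290,200),(340,185),(320,155),(310,183),(260,230),(310,235)]: print(p,hsv[p[1],p[0]])
for p in [(280,185),(340,185),(310,183)]: print(ray('top',*p,.067).round(3))
E
```

```text
(280, 185) [ 16 121 184]
(290, 200) [ 15 130 176]
(340, 185) [ 17 112 200]
(320, 155) [ 16 125 187]
(310, 183) [ 16 132 182]
(260, 230) [ 14 161 150]
(310, 235) [ 15  23 204]
[0.58  0.139 0.067]
[ 0.576 -0.079  0.067]
[0.585 0.03  0.067]
```

View pics/t0c.png

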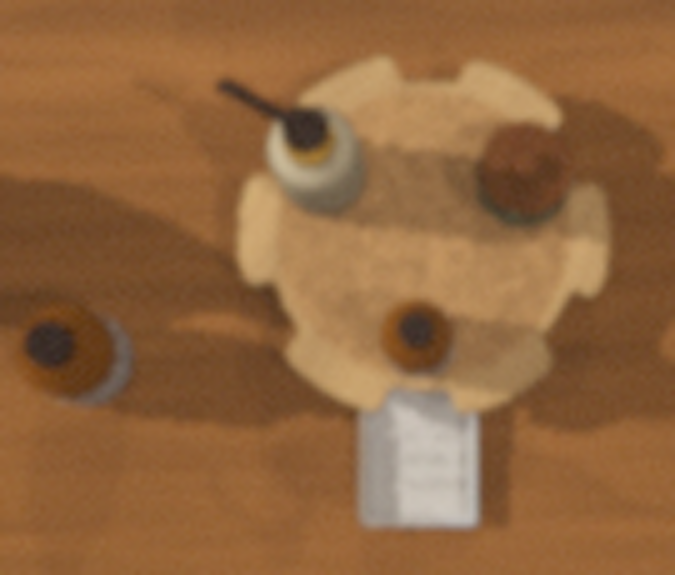

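```bash
cat >> h.py <<'E'
def deck(im):
    from scipy.optimize import least_squares
    hsv=cv2.cvtColor(im,cv2.COLOR_BGR2HSV).astype(int)
    m=((hsv[...,1]>90)&(hsv[...,1]<143)&(hsv[...,2]>160)).astype(np.uint8); m[:145]=0;m[219:]=0;m[:,:270]=0;m[:,350:]=0
    cs=cv2.findContours(m,cv2.RETR_EXTERNAL,cv2.CHAIN_APPROX_NONE)[0]
    P=np.vstack([c.reshape(-1,2) for c in cs if cv2.contourArea(c)>15]).astype(float)
    W=np.array([ray('top',u,v,.067)[:2] for u,v in P])
    c=np.array([.583,.03])
    for _ in range(8):
        d=np.hypot(*(W-c).T); k=abs(d-.133)<.008
        c=least_squares(lambda p:np.hypot(*(W[k]-p).T)-.1335,c,loss='soft_l1',f_scale=.002).x
    # angular occupancy at r 122..132
    a=np.radians(np.arange(0,360,3)); occ=[]
    for t in a:
        q=[proj('top',[c[0]+r*np.cos(t),c[1]+r*np.sin(t),.067])[0] for r in (.122,.126,.130)]
        occ.append(sum(m[int(round(y)),int(round(x))] for x,y in q))
    return c,k.sum(),''.join(map(str,occ)),m
def dish(im):
    hsv=cv2.cvtColor(im,cv2.COLOR_BGR2HSV).astype(int)
    m=((hsv[...,1]<70)&(hsv[...,2]>90)).astype(np.uint8); m[:214]=0;m[250:]=0;m[:,:285]=0;m[:,335:]=0
    c=max(cv2.findContours(m,cv2.RETR_EXTERNAL,cv2.CHAIN_APPROX_NONE)[0],key=cv2.contourArea).reshape(-1,2)
    W=np.array([ray('top',u,v,.022)[:2] for u,v in c],np.float32)
    return W
E
python3 - <<'E'
from h import *
im=cv2.imread('pics/t0.png')
c,n,o,m=deck(im); print(c,n); print(o)
W=dish(im); print(cv2.minAreaRect(W), W.min(0),W.max(0))
# lotion black head at z=.239 and spout tip z~.221
for u,v in [(287,161),(269,152)]: print(ray('top',u,v,.239),ray('top',u,v,.222))
E
```

```text
[0.59322135 0.03304966] 117
000233333333321000001001333333333331000000003333333333320000000033332000000000000003333332100000000000023333333333330000
((0.42727726697921753, 0.03994426503777504), (0.08561357110738754, 0.0963737964630127), 88.64893341064453) [ 0.37818173 -0.00363513] [0.4760125  0.08322292]
[0.63195781 0.0989373  0.239     ] [0.63555866 0.10027622 0.222     ]
[0.66225616 0.15568933 0.239     ] [0.6663098  0.15787635 0.222     ]
```

```bash
cat >> h.py <<'E'
from scipy.spatial.transform import Rotation as Rn
def plan(x,y,z,yaw=None):
    o=robot.get_obs(); R=Rn.from_quat(o['tool_rot']).as_matrix(); p=o['position']
    cur=np.degrees(np.arctan2(R[1,1],R[0,1])); s=R.T@(np.array([x,y,z])-p)*100
    print('t',round(float(o['time']),2),'pos',p.round(4),'yaw_y',cur.round(1),'q1,q6',o['q'][[0,5]].round(2),'F',o['ft_force'].round(1),'w',round(float(o['grip_width']),3))
    d=0 if yaw is None else np.radians((yaw-cur+90)%180-90)
    print('shift cm',s.round(2),'turn tool x',round(-d,3))
E
python3 - <<'E'
from h import *
plan(.46,.12,.234,28.5); R=Rn.from_quat(robot.get_obs()['tool_rot']).as_matrix(); print(R.round(2))
for u,v in [(239,205),(197,180),(219,267)]: print(ray('top',u,v,.1).round(3))
E
```

```text
t 0.1 pos [0.1397 0.6085 0.2327] yaw_y 77.1 q1,q6 [ 1.17 -0.18] F [-0.7  0.6  0.1] w 0.087
shift cm [ -0.07 -40.44  42.16] turn tool x 0.848
[[-0.    0.22  0.97]
 [-0.    0.97 -0.22]
 [-1.   -0.   -0.  ]]
[0.508 0.28  0.1  ]
[0.6   0.428 0.1  ]
[0.295 0.349 0.1  ]
```

```bash
python3 -m inch '[[[0,-2.5,2.6,0,0],[0,-2.5,2.6,0,0],[0,-2.5,2.6,0,0],[0,-2.5,2.6,0,0],[0,-2.5,2.6,0,0],[0,-2.5,2.6,0,0],[0,-2.5,2.6,0,0],[0,-2.5,2.6,0,0]]]' 20
python3 -m inch '[[[0,-2.5,2.6,0,0],[0,-2.5,2.6,0,0],[0,-2.5,2.6,0,0],[0,-2.5,2.6,0,0],[0,-2.5,2.6,0,0],[0,-2.5,2.6,0,0],[0,-2.5,2.6,0,0],[0,0,0,0,0]]]'
python3 -m inch '[[[0,0,0,0.12,0],[0,0,0,0.12,0],[0,0,0,0.12,0],[0,0,0,0.12,0],[0,0,0,0.12,0],[0,0,0,0.12,0],[0,0,0,0.12,0],[0,0,0,0,0]]]'
python3 -c "
from h import *
plan(.531,.144,.12,28.5)"
```

```text
time: 0.77
position: [0.2984, 0.3634, 0.2286]
tool_rot: [0.074, 0.704, -0.075, 0.702]
ft_force: [0.9, 1.4, -0.6]
grip_width: 0.0419
time: 1.43
position: [0.4473, 0.1374, 0.2273]
tool_rot: [0.075, 0.704, -0.078, 0.702]
ft_force: [0.5, 0.8, 0.5]
grip_width: 0.0005
time: 2.1
position: [0.4458, 0.135, 0.2247]
tool_rot: [0.365, 0.606, -0.37, 0.601]
ft_force: [0.6, 0.2, 0.3]
grip_width: 0.0007
t 2.1 pos [0.4458 0.135  0.2247] yaw_y 27.3 q1,q6 [ 0.05 -0.42] F [0.6 0.2 0.3] w 0.001
shift cm [10.39  8.09  3.13] turn tool x -0.021
```

```bash
for i in 1; do
python3 -m inch '[[[0,0,0,0.12,0],[0,0,0,0.12,0],[0,0,0,0.12,0],[0,0,0,0.12,0],[0,0,0,0.12,0],[0,0,0,0.12,0],[0,0,0,0.12,0],[0,0,0,0.12,0]]]'
python3 -m inch '[[[0,0,0,0.12,0],[0,0,0,0.12,0],[0,0,0,0.12,0],[0,0,0,0.12,0],[0,0,0,0.12,0],[0,0,0,0.12,0],[0,0,0,0.12,0],[0,0,0,0.12,0]]]'
python3 -m inch '[[[0,0,0,0.12,0],[0,0,0,0.12,0],[0,0,0,0.12,0],[0,0,0,0.12,0],[0,0,0,0.12,0],[0,0,0,0.12,0],[0,0,0,0.12,0],[0,0,0,0.12,0]]]'; done >/dev/null
python3 -c "
from h import *
plan(.531,.144,.12,28.5)"
```

```text
t 4.1 pos [0.4348 0.1414 0.22  ] yaw_y -140.9 q1,q6 [0.07 2.53] F [-0.5  0.6  0.3] w 0.0
shift cm [ 9.73 -7.85 -6.02] turn tool x 0.186
```

```bash
python3 -m inch '[[[0,-2,-1.5,0.1,0],[0,-2,-1.5,0.08,0],[0,-2,-1.5,0,0],[0,-1.6,-1.3,0,0],[2,0,0,0,0],[2,0,0,0,0],[2,0,0,0,0],[0,0,0,0,0]]]'
python3 - <<'E'
from h import *
plan(.531,.144,.058,28.5)
im=snap('top','t1.png')
print(deck(im)[:3])
cv2.imwrite('pics/t1c.png',cv2.resize(im[135:250,225:360],None,fx=4,fy=4,interpolation=cv2.INTER_CUBIC))
im=snap('side','s1.png'); cv2.imwrite('pics/s1c.png',cv2.resize(im[150:310,210:410],None,fx=3.5,fy=3.5,interpolation=cv2.INTER_CUBIC))
E
```

```text
time: 4.77
position: [0.5298, 0.1355, 0.1542]
tool_rot: [-0.603, 0.361, 0.62, 0.349]
ft_force: [-0.9, -1.1, -0.1]
grip_width: 0.0009
t 4.77 pos [0.5298 0.1355 0.1542] yaw_y -150.3 q1,q6 [0.05 2.67] F [-0.9 -1.1 -0.1] w 0.001
shift cm [ 9.62 -0.78  0.56] turn tool x 0.021
(array([0.59378259, 0.03525947]), np.int64(93), '001333333333320000010000000000000000000000000000000000330000000033333333322000000000233333333320000000033333333333310000')
```

View pics/s1c.png

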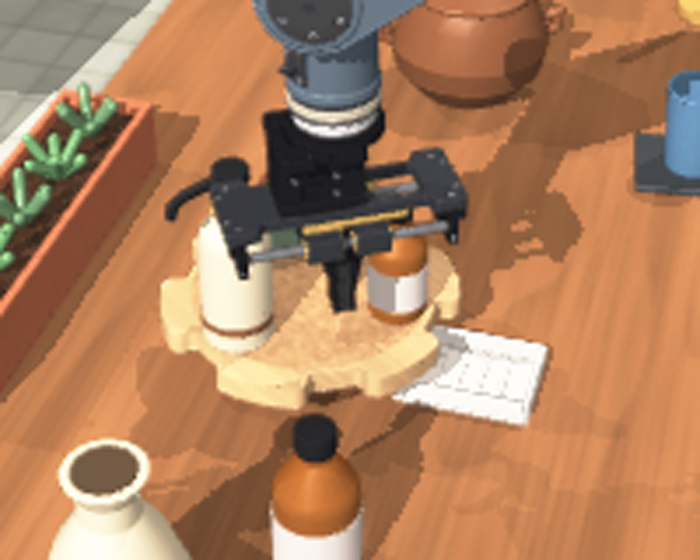

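```bash
python3 - <<'E'
from h import *
c=np.array([.5925,.033]); 
for a in (95,106,112,118,124,130,142): 
    t=np.radians(a); print(a,((proj('side',[c[0]+.135*np.cos(t),c[1]+.135*np.sin(t),.067])[0]-[210,150])*3.5).round(0),((proj('side',[c[0]+.113*np.cos(t),c[1]+.113*np.sin(t),.067])[0]-[210,150])*3.5).round(0))
E
python3 -c "
import cv2;im=cv2.imread('pics/s1.png');cv2.imwrite('pics/s1d.png',cv2.resize(im[225:275,250:350],None,fx=7,fy=7,interpolation=cv2.INTER_CUBIC))"
```

```text
95 [271. 390.] [277. 372.]
106 [302. 391.] [303. 374.]
112 [319. 391.] [317. 373.]
118 [336. 389.] [331. 371.]
124 [353. 386.] [344. 369.]
130 [368. 381.] [357. 365.]
142 [397. 370.] [381. 356.]
```

View pics/s1d.png

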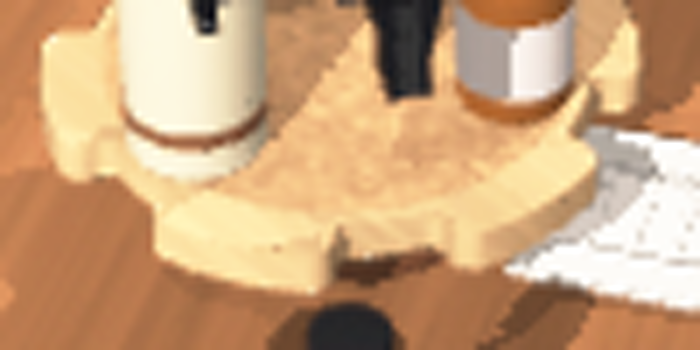

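```bash
python3 -m inch '[[[0,-0.8,0.6,0.02,0],[1.5,0,0,0,0],[1.5,0,0,0,0],[1.5,0,0,0,0],[1.0,0,0,0,0],[0,0,0,0,0]]]'
python3 -c "
from h import *
plan(.531,.144,.058,28.5)"
```

```text
time: 5.37
position: [0.5409, 0.1469, 0.1096]
tool_rot: [-0.608, 0.36, 0.611, 0.358]
ft_force: [0.4, -0.5, 0.2]
grip_width: 0.0007
t 5.37 pos [0.5409 0.1469 0.1096] yaw_y -151.0 q1,q6 [0.07 2.7 ] F [ 0.4 -0.5  0.2] w 0.001
shift cm [5.16 0.98 0.22] turn tool x 0.009
```

```bash
python3 -m inch '[[[0,0.9,0.2,0,0],[0,0,0,0,0],[0,0,0,0,0]]]'
python3 -c "
from h import *
plan(.531,.144,.058,28.5)"
```

```text
time: 5.62
position: [0.5325, 0.1443, 0.1121]
tool_rot: [-0.609, 0.359, 0.61, 0.358]
ft_force: [0.4, -1.0, -0.2]
grip_width: 0.0007
t 5.62 pos [0.5325 0.1443 0.1121] yaw_y -150.9 q1,q6 [0.06 2.7 ] F [ 0.4 -1.  -0.2] w 0.001
shift cm [5.41 0.14 0.05] turn tool x 0.01
```

```bash
python3 -m inch '[[[1.2,0.1,0,0,0],[1.2,0,0.05,0,0],[1.2,0,0,0,0],[1.0,0,0,0,0],[0,0,0,0,0],[0,0,0,0,0]]]'
python3 -c "
from h import *
plan(.531,.144,.058,28.5)"
```

```text
time: 6.12
position: [0.5351, 0.1442, 0.0703]
tool_rot: [0.613, -0.357, -0.607, -0.36]
ft_force: [0.5, 0.4, 1.7]
grip_width: 0.0003
t 6.12 pos [0.5351 0.1442 0.0703] yaw_y -150.9 q1,q6 [0.06 2.7 ] F [0.5 0.4 1.7] w 0.0
shift cm [1.23 0.38 0.18] turn tool x 0.011
```

```bash
python3 -m inch '[[[0.4,0.4,0.2,0,0],[0.8,0,0,0,0],[0.4,0,0,0,0],[0,0,0,0,0]]]'
python3 -c "
from h import *
plan(.531,.144,.058,28.5)"
```

```text
time: 6.45
position: [0.5316, 0.1441, 0.0548]
tool_rot: [0.614, -0.356, -0.606, -0.361]
ft_force: [0.8, -0.1, 0.4]
grip_width: 0.0007
t 6.45 pos [0.5316 0.1441 0.0548] yaw_y -150.9 q1,q6 [0.06 2.7 ] F [ 0.8 -0.1  0.4] w 0.001
shift cm [-0.32  0.05  0.02] turn tool x 0.011
```

```bash
cat >> h.py <<'E'
def pol():
    o=robot.get_obs(); R=Rn.from_quat(o['tool_rot']).as_matrix(); d=o['position'][:2]-[.5925,.033]
    a=np.degrees(np.arctan2(d[1],d[0]))%360; y=np.degrees(np.arctan2(R[1,1],R[0,1]))
    print('t %.2f ang %.1f r %.1fmm z %.4f yawerr %.1f q6 %.2f'%(o['time'],a,1e3*np.hypot(*d),o['position'][2],(y-a-90+180)%360-180,o['q'][5]),'F',o['ft_force'].round(1))
E
python3 -m inch '[[[-0.2,0.3,0,-0.02,0],[0,0.3,0,-0.02,0],[0,0.3,0,-0.03,0],[0,0.4,0,-0.03,0],[0,0.5,0,-0.04,0],[0,0.5,0,-0.04,0]]]' | grep -v rot
python3 -c "
from h import *
pol()"
```

```text
time: 6.95
position: [0.5129, 0.1313, 0.0575]
ft_force: [0.6, 0.6, -0.6]
grip_width: -0.0
t 6.95 ang 129.0 r 126.5mm z 0.0575 yawerr 1.2 q6 2.48 F [ 0.6  0.6 -0.6]
```

```bash
python3 -m inch '[[[0,0.5,0,-0.04,0],[0,0.5,0,-0.04,0],[0,0.5,0,-0.04,0],[0,0.5,0,-0.04,0],[0,0.5,0,-0.04,0],[0,0.5,0,-0.04,0],[0,0.5,0,-0.04,0],[0,0.5,0,-0.04,0]]]' | grep -v rot
python3 - <<'E'
from h import *
pol(); im=snap('side','s2.png'); cv2.imwrite('pics/s2c.png',cv2.resize(im[150:310,210:410],None,fx=3,fy=3,interpolation=cv2.INTER_CUBIC))
E
```

```text
time: 7.62
position: [0.4856, 0.1007, 0.0593]
ft_force: [0.7, 1.2, -0.5]
grip_width: 0.0005
t 7.62 ang 147.7 r 126.5mm z 0.0593 yawerr 2.4 q6 2.07 F [ 0.7  1.2 -0.5]
```

View pics/s2c.png

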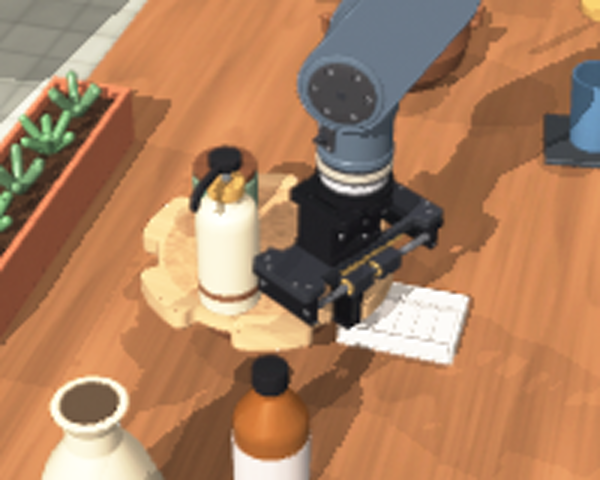

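```bash
for i in 1; do python3 -m inch '[[[0,0.5,0,-0.038,0],[0,0.5,0,-0.038,0],[0,0.5,0,-0.038,0],[0,0.5,0,-0.038,0],[0,0.5,0,-0.038,0],[0,0.5,0,-0.038,0],[0,0.5,0,-0.038,0],[0,0.5,0,-0.038,0]]]' | grep -v rot
python3 -c "from h import *
pol()"; done
python3 -m inch '[[[0,0.5,0,-0.04,0],[0,0.5,0,-0.04,0],[0,0.5,0,-0.04,0],[0,0.5,0,-0.04,0],[0,0.5,0,-0.04,0],[0,0.5,0,-0.04,0],[0,0.5,0,-0.04,0],[0,0.5,0,-0.04,0]]]' | grep -v rot
python3 - <<'E'
from h import *
pol()
im=snap('top','t3.png')
cv2.imwrite('pics/t3c.png',cv2.resize(im[135:250,225:360],None,fx=4,fy=4,interpolation=cv2.INTER_CUBIC))
E
```

```text
time: 8.33
position: [0.4689, 0.0633, 0.0605]
ft_force: [0.5, 0.5, 0.1]
grip_width: 0.0005
t 8.33 ang 166.2 r 127.3mm z 0.0605 yawerr 2.1 q6 1.66 F [0.5 0.5 0.1]
time: 9.0
position: [0.465, 0.0231, 0.0617]
ft_force: [0.8, 0.5, -0.1]
grip_width: -0.0001
t 9.00 ang 184.5 r 127.9mm z 0.0617 yawerr 3.0 q6 1.23 F [ 0.8  0.5 -0.1]
```

View pics/t3c.png

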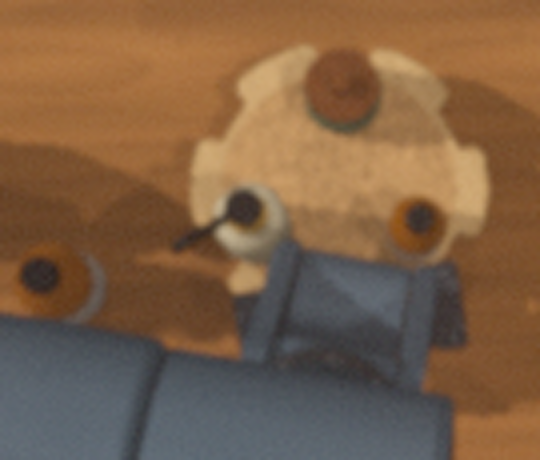

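```bash
python3 - <<'E'
from h import *
im=snap('side','s3.png'); cv2.imwrite('pics/s3c.png',cv2.resize(im[30:310,200:600],None,fx=2,fy=2,interpolation=cv2.INTER_CUBIC))
print(robot.get_obs()['q'].round(2), proj('side',[[.465,.023,.25],[.465,.023,.3],[.465,.023,.35]])-[200,30])
E
```

```text
[-0.2   0.62  1.98  0.02  0.51  1.23] [[139.56914555 158.22919062]
 [140.21064397 143.36954248]
 [140.88122948 127.83612209]]
```

View pics/s3c.png

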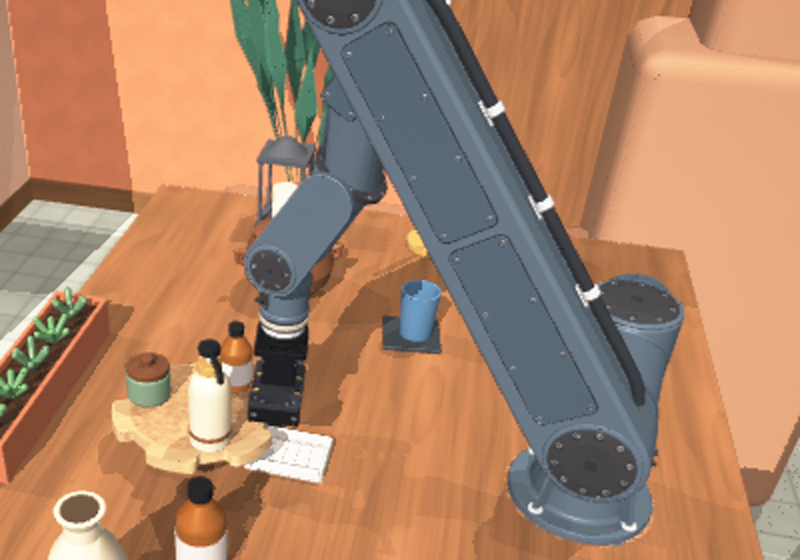

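```bash
python3 -m inch '[[[0.05,0.5,-0.03,-0.036,0],[0.05,0.5,-0.03,-0.036,0],[0.05,0.5,0,-0.036,0],[0.05,0.5,0,-0.036,0],[0.05,0.5,0,-0.036,0],[0.05,0.5,0,-0.036,0],[0.05,0.5,0,-0.038,0],[0.05,0.5,0,-0.038,0]]]' | grep -v rot
python3 -c "from h import *
pol()"
python3 -m inch '[[[0.02,0.5,0,-0.038,0],[0.02,0.5,0,-0.038,0],[0.02,0.5,0,-0.038,0],[0.02,0.5,0,-0.038,0],[0.02,0.5,0,-0.038,0],[0.02,0.4,0,-0.03,0],[0.02,0.4,0,-0.03,0],[0.02,0.4,0,-0.03,0]]]' | grep -v rot
python3 -c "from h import *
pol()"
```

```text
time: 9.77
position: [0.4732, -0.0133, 0.0591]
ft_force: [-0.1, 0.8, 1.2]
grip_width: 0.0005
t 9.77 ang 201.2 r 128.0mm z 0.0591 yawerr 3.1 q6 0.85 F [-0.1  0.8  1.2]
time: 10.43
position: [0.4893, -0.0427, 0.0586]
ft_force: [-1.2, 0.2, 0.6]
grip_width: 0.0005
t 10.43 ang 216.2 r 128.0mm z 0.0586 yawerr 4.4 q6 0.52 F [-1.2  0.2  0.6]
```

```bash
python3 -m inch '[[[0,0.4,0,-0.03,0],[0,0.4,0,-0.03,0],[0,0.4,0,-0.025,0],[0,0.4,0,-0.025,0],[0,0.4,0,-0.025,0],[0,0.4,0,-0.025,0],[0,0.3,0,-0.02,0],[0,0.2,0,-0.02,0]]]' | grep -v rot
python3 - <<'E'
from h import *
pol()
im=snap('top','t4.png')
cv2.imwrite('pics/t4c.png',cv2.resize(im[135:250,225:360],None,fx=5,fy=5,interpolation=cv2.INTER_CUBIC))
im=snap('side','s4.png')
E
```

```text
time: 11.1
position: [0.5054, -0.0606, 0.0588]
ft_force: [-1.6, -1.1, 0.6]
grip_width: 0.0006
t 11.10 ang 227.1 r 127.8mm z 0.0588 yawerr 5.2 q6 0.29 F [-1.6 -1.1  0.6]
```

View pics/t4c.png

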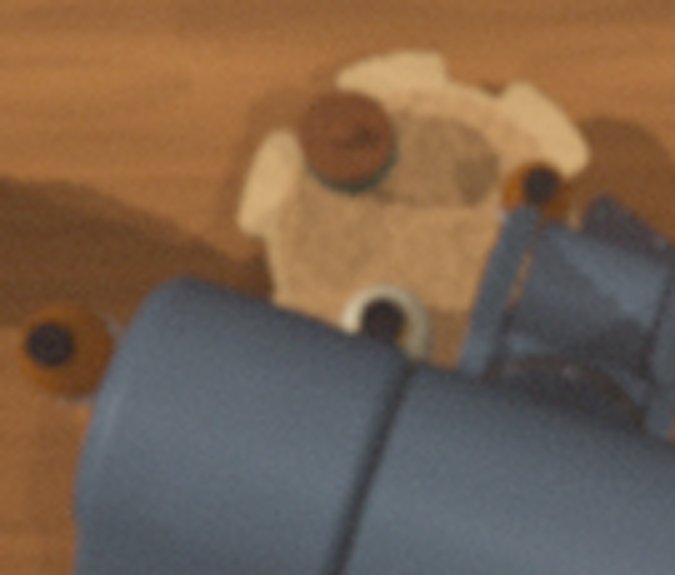

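```bash
python3 - <<'E'
from h import *
im=cv2.imread('pics/t4.png')
c=np.array([.5925,.033])
f=lambda p:(np.degrees(np.arctan2(p[1]-c[1],p[0]-c[0])).round(1),(1e3*np.hypot(*(p[:2]-c))).round(0))
p=ray('top',301.4,199.4,.239); print(p,f(p))
# head in initial picture, for check
p=ray('top',225+307/5,135+127/5,.239); print(p,f(p))
p=ray('top',320,152,.067); print(p,f(p))
m=cv2.inRange(im,(0,0,0),(70,60,70)); m[:190]=0;m[208:]=0;m[:,:294]=0;m[:,310:]=0
M=cv2.moments(m,True); print(M['m10']/M['m00'],M['m01']/M['m00'],M['m00'])
E
```

```text
[0.50836762 0.05550889 0.239     ] (np.float64(165.0), np.float64(87.0))
[0.63393422 0.10081202 0.239     ] (np.float64(58.6), np.float64(79.0))
[ 0.69940281 -0.00891507  0.067     ] (np.float64(-21.4), np.float64(115.0))
301.1020408163265 199.3469387755102 49.0
```

```bash
python3 -m inch '[[[0,0.4,0,-0.02,0],[0,0.4,0,-0.02,0],[0,0.4,0,-0.02,0],[0,0.4,0,-0.02,0],[0,0.3,0,-0.015,0],[0,0.3,0,-0.01,0],[0,0.25,0,-0.01,0],[0,0.2,0,-0.01,0]]]' | grep -v rot
python3 - <<'E'
from h import *
pol()
im=snap('top','t5.png')
m=cv2.inRange(im,(0,0,0),(70,60,70)); m[:190]=0;m[212:]=0;m[:,:294]=0;m[:,318:]=0
n,l,s,ce=cv2.connectedComponentsWithStats(m)
for i in range(1,n):
  if s[i,4]>15: print(s[i],ce[i].round(1),ray('top',*ce[i],.239).round(4))
E
```

```text
time: 11.87
position: [0.5289, -0.0769, 0.0587]
ft_force: [-1.4, -1.3, 0.8]
grip_width: 0.0008
t 11.87 ang 240.0 r 127.0mm z 0.0587 yawerr 0.1 q6 0.15 F [-1.4 -1.3  0.8]
```

```bash
python3 -m inch '[[[0,-0.6,0,0,0],[0,0,0,0,0],[0,0,1.5,0,0],[0,0,2,0,0],[0,0,2,0,0],[-2,0,2,0,0],[-3,0,2,0,0],[-3,0,2,0,0]]]' | grep -v rot
python3 -m inch '[[[-3,0,3,0,0],[-3,0,3,0,0],[-3,0,3,0,0],[-3,0,3,0,0],[0,0,0,0,0]]]' | grep -v rot
python3 - <<'E'
from h import *
pol()
im=snap('top','t6.png'); print(deck(im)[:3])
cv2.imwrite('pics/t6c.png',cv2.resize(im[135:250,225:360],None,fx=5,fy=5,interpolation=cv2.INTER_CUBIC))
snap('side','s6.png')
E
```

```text
time: 12.58
position: [0.4638, -0.1708, 0.134]
ft_force: [0.8, -0.7, -0.0]
grip_width: 0.0005
time: 13.0
position: [0.4052, -0.2801, 0.258]
ft_force: [0.9, 0.6, 0.4]
grip_width: 0.0006
t 13.00 ang 239.1 r 364.8mm z 0.2580 yawerr 1.2 q6 -0.33 F [0.9 0.6 0.4]
(array([0.59394828, 0.03365476]), np.int64(136), '013333333333330000000033333333333320000000233333333333200000001333333332210000000033333333333200000000333333333333100000')
```

View pics/t6c.png

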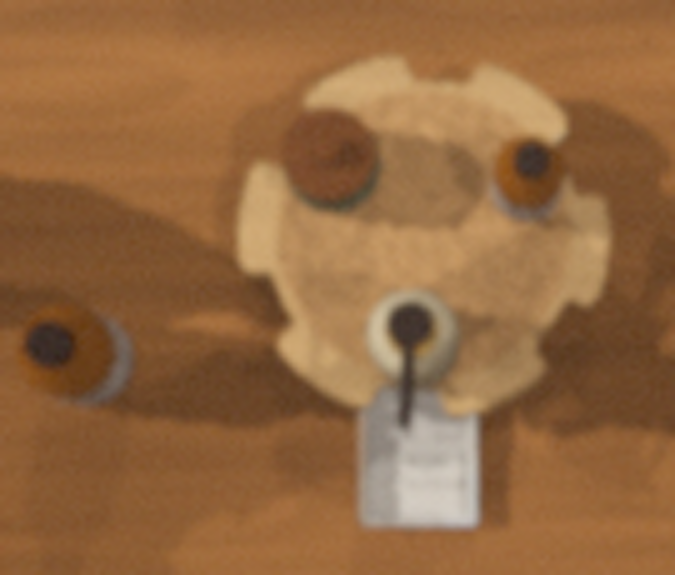

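```bash
python3 - <<'E'
from h import *
im=cv2.imread('pics/t6.png')
m=cv2.inRange(im,(0,0,0),(75,65,75)); m[:190]=0;m[225:]=0;m[:,:298]=0;m[:,316:]=0
ys,xs=np.nonzero(m); print(len(xs)); k=ys<206
h=(xs[k].mean(),ys[k].mean()); print(h,ray('top',*h,.237).round(4), ys.max(), xs[ys>=ys.max()-2])
print('tip',ray('top',306,219.5,.220).round(4))
W=dish(im); r=cv2.minAreaRect(W[W[:,0]<.45]); print(r,cv2.boxPoints(r).round(4).tolist())
# side-view check of head: project expected
s=cv2.imread('pics/s6.png'); cv2.imwrite('pics/s6c.png',cv2.resize(s[150:310,210:410],None,fx=3.5,fy=3.5,interpolation=cv2.INTER_CUBIC))
for p in ([.511,.041,.239],[.449,.045,.217],[.438,.040,.022],[.51,.04,.067]): print(((proj('side',p)[0]-[210,150])*3.5).round(0))
E
```

```text
41
(np.float64(306.5833333333333), np.float64(199.83333333333334)) [0.5068 0.0393 0.237 ] 215 [306 306]
tip [0.4458 0.0429 0.22  ]
((0.414236843585968, 0.04012014716863632), (0.08535029739141464, 0.07029188424348831), 88.64893341064453) [[0.3781000077724457, -0.0017000000225380063], [0.44839999079704285, -0.0034000000450760126], [0.4503999948501587, 0.0820000022649765], [0.3801000118255615, 0.0835999995470047]]
[394. 148.]
[465. 185.]
[470. 362.]
[392. 310.]
```

View pics/s6c.png

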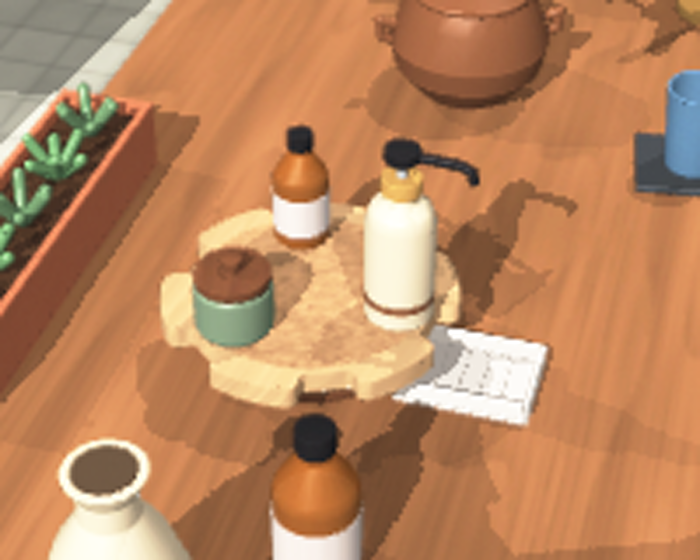

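```bash
python3 -m inch '[[[-2,0,0,0,0],[-2,0,0,0,0],[-1.5,0,0,0,0],[0,0,0,0,0],[0,0,0,0,0]]]' | grep -v rot
python3 -c "
from h import *
plan(.507,.040,.30)"
```

```text
time: 13.52
position: [0.4026, -0.2654, 0.3019]
ft_force: [-0.0, 0.6, -0.0]
grip_width: 0.0005
t 13.52 pos [ 0.4026 -0.2654  0.3019] yaw_y -29.3 q1,q6 [-0.83 -0.32] F [-0.   0.6 -0. ] w 0.0
shift cm [  1.39  -5.83 -31.71] turn tool x 0
```

```bash
python3 -m inch '[[[0.1,-0.6,-3.2,0,0],[0.1,-0.6,-3.2,0,0],[0.1,-0.6,-3.2,0,0],[0.1,-0.6,-3.2,0,0],[0.1,-0.6,-3.2,0,0],[0.1,-0.6,-3.2,0,0],[0.1,-0.6,-3.2,0,0],[0.1,-0.6,-3.2,0,0]]]' | grep -v rot
python3 -m inch '[[[0,-0.3,-1.5,0,0],[0,-0.1,-1,0,0],[0,0,0,0,0],[0,0,0,0,0]]]' | grep -v rot
python3 -c "
from h import *
plan(.507,.040,.27); print(Rn.from_quat(robot.get_obs()['tool_rot']).as_matrix().round(3)[:,0])"
```

```text
time: 14.18
position: [0.4819, -0.0039, 0.287]
ft_force: [1.0, -0.6, -0.3]
grip_width: 0.0003
time: 14.52
position: [0.4862, 0.0324, 0.2794]
ft_force: [-0.8, -0.2, 0.3]
grip_width: 0.0003
t 14.52 pos [0.4862 0.0324 0.2794] yaw_y -28.8 q1,q6 [-0.2   0.29] F [-0.8 -0.2  0.3] w 0.0
shift cm [ 0.87  1.52 -1.64] turn tool x 0
[-0.054  0.065 -0.996]
```

```bash
python3 -m inch '[[[0,0.8,-0.8,0,0],[0,0.7,-0.8,0,0],[0,0,0,0,0],[0,0,0,0,0]]]' | grep -v rot
python3 -c "
from h import *
plan(.507,.040,.25); print(Rn.from_quat(robot.get_obs()['tool_rot']).as_matrix().round(3)[:,0])"
```

```text
time: 14.85
position: [0.5073, 0.0387, 0.2755]
ft_force: [0.4, 0.2, -0.7]
grip_width: 0.0006
t 14.85 pos [0.5073 0.0387 0.2755] yaw_y -28.9 q1,q6 [-0.18  0.31] F [ 0.4  0.2 -0.7] w 0.001
shift cm [ 2.55  0.12 -0.03] turn tool x 0
[-0.06   0.065 -0.996]
```

```bash
python3 -m inch '[[[0.7,0.1,0,0,0],[0.6,0.1,0,0,0],[0.4,0.1,0,0,0],[0,0,0,0,0]]]' | grep -v rot
python3 -c "
from h import *
plan(.507,.040,.25)"
```

```text
time: 15.18
position: [0.5093, 0.0364, 0.2566]
ft_force: [-0.5, -0.2, -0.6]
grip_width: 0.0009
t 15.18 pos [0.5093 0.0364 0.2566] yaw_y -29.1 q1,q6 [-0.18  0.31] F [-0.5 -0.2 -0.6] w 0.001
shift cm [ 0.69 -0.32 -0.19] turn tool x 0
```

```bash
python3 -m inch '[[[0.1,-0.3,-0.2,0,0],[0.4,0,0,0,0],[0.4,0,0,0,0]]]' | grep -v rot
python3 -c "
from h import *
plan(.507,.040,.236)"
python3 -m inch '[[[0.5,0,0,0,0],[0.5,0,0,0,0],[0.5,0,0,0,0]]]' | grep -v rot
python3 -c "
from h import *
plan(.507,.040,.236)"
```

```text
time: 15.43
position: [0.5072, 0.0398, 0.2478]
ft_force: [-0.2, -0.7, 4.1]
grip_width: 0.0006
t 15.43 pos [0.5072 0.0398 0.2478] yaw_y -29.2 q1,q6 [-0.17  0.31] F [-0.2 -0.7  4.1] w 0.001
shift cm [1.18 0.07 0.03] turn tool x 0
time: 15.68
position: [0.5082, 0.04, 0.2359]
ft_force: [-6.1, -1.3, 47.2]
grip_width: 0.0006
t 15.68 pos [0.5082 0.04   0.2359] yaw_y -29.1 q1,q6 [-0.17  0.31] F [-6.1 -1.3 47.2] w 0.001
shift cm [ 0.   -0.11  0.06] turn tool x 0
```

```bash
python3 -m inch '[[[0,0,0,0,0]]]' | grep -v rot
python3 -m inch '[[[-0.3,0,0,0,0],[-0.7,0,0,0,0],[-1,0,0,0,0],[-1.5,0,0,0,0],[-2.5,0,0,0,0],[-2.5,0,0,0,0]]]' | grep -v rot
python3 -c "
from h import *
plan(.42,-.28,.33)"
```

```text
time: 15.77
position: [0.5093, 0.0398, 0.2378]
ft_force: [-1.7, -0.1, 6.9]
grip_width: 0.0006
time: 16.27
position: [0.5094, 0.036, 0.3213]
ft_force: [-0.2, 0.4, -0.5]
grip_width: 0.0008
t 16.27 pos [0.5094 0.036  0.3213] yaw_y -29.0 q1,q6 [-0.18  0.31] F [-0.2  0.4 -0.5] w 0.001
shift cm [-2.36  7.43 31.92] turn tool x 0
```

```bash
python3 - <<'E'
from h import *
im=snap('side','s7.png'); cv2.imwrite('pics/s7c.png',cv2.resize(im[110:310,210:410],None,fx=2.9,fy=2.9,interpolation=cv2.INTER_CUBIC))
s=cv2.imread('pics/s6.png'); 
def f(i):
    b=i[150:310,210:410]; m=((b.max(2)<75)).astype(np.uint8); m[:35]=0; m[55:]=0; m[:,:105]=0; m[:,140:]=0
    ys,xs=np.nonzero(m); return len(xs),xs.mean().round(2),ys.mean().round(2),xs.max(),ys.min(),ys.max()
print(f(s),f(im)); plan(.507,.040,.25)
E
```

```text
(109, np.float64(119.61), np.float64(44.84), np.int64(136), np.int64(40), np.int64(52)) (109, np.float64(119.9), np.float64(45.09), np.int64(136), np.int64(40), np.int64(52))
t 16.32 pos [0.5125 0.0354 0.3263] yaw_y -29.0 q1,q6 [-0.18  0.32] F [1.6 0.5 2.8] w 0.0
shift cm [ 7.67 -0.13  0.1 ] turn tool x 0
```

View pics/s7c.png

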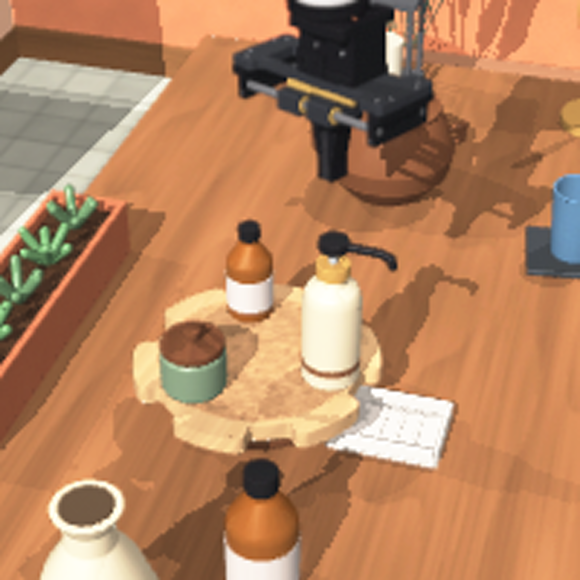

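The pump is back up and nothing has moved: the head pixels match the picture taken before the press. The bottom contact was brief, so I press once more, more gently and with a hold, to be sure of the dwell time.

```bash
python3 -m inch '[[[0.5,0,0,0,0],[1.2,0,0,0,0],[1.2,0,0,0,0],[1.2,0,0,0,0],[1,0,0,0,0],[0.5,0,0,0,0],[0,0,0,0,0]]]' | grep -v rot
python3 -c "
from h import *
plan(.507,.040,.252)"
```

```text
time: 16.9
position: [0.5085, 0.04, 0.265]
ft_force: [0.4, -0.2, -0.3]
grip_width: 0.0002
t 16.9 pos [0.5085 0.04   0.265 ] yaw_y -29.0 q1,q6 [-0.17  0.31] F [ 0.4 -0.2 -0.3] w 0.0
shift cm [ 1.31 -0.03  0.11] turn tool x 0
```

```bash
python3 -m inch '[[[0.6,0,0.05,0,0],[0.6,0,0,0,0],[0.4,0,0,0,0],[0.4,0,0,0,0]]]' | grep -v rot
python3 -m inch '[[[0.5,0,0,0,0],[0.4,0,0,0,0]]]' | grep -v rot
```

```text
time: 17.23
position: [0.5079, 0.0406, 0.244]
ft_force: [-1.3, -0.8, 5.0]
grip_width: 0.0002
time: 17.4
position: [0.5084, 0.0407, 0.2362]
ft_force: [-4.0, -1.7, 27.9]
grip_width: 0.0003
```

Bottomed at 28 N. Now I hold it there with a small press, then let it up.

```bash
python3 -m inch '[[[0.2,0,0,0,0],[0.2,0,0,0,0],[0.2,0,0,0,0]]]' | grep -v rot
python3 -m inch '[[[-0.3,0,0,0,0],[-0.7,0,0,0,0],[-1,0,0,0,0],[-1.5,0,0,0,0],[-2.5,0,0,0,0],[-2.5,0,0,0,0]]]' | grep -v rot
python3 -c "
from h import *
plan(.42,-.24,.33)"
```

```text
time: 17.65
position: [0.5119, 0.0403, 0.2371]
ft_force: [-1.4, -0.5, 12.1]
grip_width: 0.0004
time: 18.15
position: [0.5123, 0.0359, 0.3224]
ft_force: [0.4, 0.7, -0.1]
grip_width: 0.0002
t 18.15 pos [0.5123 0.0359 0.3224] yaw_y -29.0 q1,q6 [-0.18  0.31] F [ 0.4  0.7 -0.1] w 0.0
shift cm [-2.07  5.23 28.55] turn tool x 0
```

```bash
python3 -m inch '[[[-0.5,0.5,2.5,0,0],[-0.3,0.5,3,0,0],[-0.2,0.5,3,0,0],[-0.2,0.5,3,0,0],[-0.2,0.5,3,0,0],[-0.2,0.5,3,0,0],[-0.2,0.5,2,0,0],[0,0,0,0,0]]]' | grep -v rot
python3 - <<'E'
from h import *
im=snap('top','t8.png')
a=cv2.imread('pics/t6.png')
m=cv2.inRange(im,(0,0,0),(75,65,75)); m[:190]=0;m[225:]=0;m[:,:298]=0;m[:,316:]=0
ys,xs=np.nonzero(m); k=ys<206; print(len(xs),xs[k].mean(),ys[k].mean(),ys.max(),xs[ys>=ys.max()-2])
W=dish(im); print(cv2.minAreaRect(W[W[:,0]<.45])); print(deck(im)[:3])
cv2.imwrite('pics/t8c.png',np.hstack([cv2.resize(x[140:250,255:360],None,fx=3.7,fy=3.7,interpolation=cv2.INTER_CUBIC) for x in (a,im)]))
E
```

```text
time: 18.82
position: [0.452, -0.1597, 0.3378]
ft_force: [0.2, -0.2, -0.6]
grip_width: 0.0008
45 306.61538461538464 200.02564102564102 213 [306 306 306]
((0.41397130489349365, 0.03999364376068115), (0.08553982526063919, 0.07026653736829758), 89.01849365234375)
(array([0.59368011, 0.03223231]), np.int64(123), '003333333333330000000033333333333310000000333333333333000000003322001222200000000133333333000000000001233333333333000000')
```

```bash
python3 -m inch '[[[0,0,0,0,0],[0,0,0,0,0],[0,0,0,0,0]]]' | grep -v rot; python3 -c "
from rig import robot
print(robot.hand_in())"
```

```text
time: 19.12
position: [0.4521, -0.1559, 0.3372]
ft_force: [0.3, 0.3, -0.3]
grip_width: 0.0005
the job is handed in; nothing more can be done
None
```

The job is handed in at about 19 s. The spout hangs over the dish, and the pump has been pressed right down and has sprung back up.

**Turning:** I put the closed fingertips in the free scoop between the dispenser and the amber bottle. I pushed the deck about 118° counter-clockwise, with 1–2 N measured at the wrist. It came to rest with the spout tip measured at about (0.446, 0.043), against a dish middle of about (0.439, 0.040). That is roughly 3 mm off across the dish and 7 mm along it.

**Pressing:** I pressed the pump twice. The first press reached the stop at 47 N, more than planned but within limits, and only briefly. I repeated it more gently, with 28 N at the stop and a short hold.

**Last checks:**
- **Side picture after the first press:** it showed the pump up and the vessels standing in place.
- **Top-view measurements after the second press:** dispenser head, dish and deck read the same as before to within about a pixel (roughly 3 mm), except the spout's dark end, which read two pixels shorter.
- **Not confirmed by eye:** the viewer refused the last comparison picture because the 12-picture limit was reached, so the state after the second press rests on those numbers. I did not re-measure the bottle, jar or other shelf objects.

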